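# Crack a clipped sample mould open with a pry wedge and hold it

## Robot

A 6-joint arm with a two-finger parallel gripper is mounted at the origin on the work surface; the furniture and walls round the work are solid. World frame = base frame: x ahead of the robot, y to its left, z up, the work surface at z = 0. Lengths are in m, angles in rad, forces in N, time in s.
With the tool pointing down it reaches from about 0.25 to 0.725 m from the base axis. Payload 4 kg.
Tool frame: the origin (TCP) lies midway between the tips of the shut fingers; the grasp point (between the pads) lies 19 mm behind it; z points along the fingers, y is the line along which they close (so a half turn about z gives the same grasp; the last joint's range is limited). The gripper opens to 85 mm and grips with 20 to 120 N. Pads are 22 mm wide; open, the fingers measure 114 mm over their backs; the gripper's body (76 mm by 85 mm) begins 54 mm behind the grasp point. The pads swing forward as they close: fully open they stand 13 mm farther back than shut.
Start: joints at [-1.244, 0.241, 0.005, 1.335, 0, 1.571], TCP at [0.161, -0.474, 0.231] pointing down, gripper open.
Joint ranges: [-2.72, 2.72], [-1.05, 1.87], [-1.09, 1.28], [-1.99, 2.15], [-1.42, 1.44], [-3.14, 3.14]. Speed limits (rad/s): [2.79, 2.79, 3.14, 3.14, 3.14, 3.14].

## Interface

Orientations are given as a unit quaternion [x, y, z, w].
In Python, from workcell import monitor, vision, job gives the robot as it stands.
- The arm moves only by the tool move_arm, never from a script. Its argument "moves" is a list that holds one entry, the list of rows, each a list of 5 numbers: the shift along the world's x, y, z in m, then the turn about the world's z in degrees, then the opening in per cent of the stroke, from 0 (shut) to 100 (fully open). In form: [[[x, y, z, turn, gripper], ...]]. A call has 1 to 5 rows; each row is the pose to reach, as a shift and turn from the pose commanded when the call began; what a row does not reach only later rows make up. A row lasts 1/8 s, in which the tool goes at most 62.5 mm and 10.7 degrees, less where a joint would pass 70% of its speed; a pose out of reach is approached as far as the arm can. A call with a gripper value outside its range is refused whole. The fingers move at their own pace and stop on an object; the grip force is fixed at half the most. Time passes only in rows, so rows that repeat a pose let the fingers close. It gives the time, the measured TCP pose, the force, the opening and the grip force at its end, in the units of the state.
- monitor.get_obs(): the state, without advancing time (a new reading comes with each control period).
- vision.camera(name): name is "scene" or "side" or "wrist"; returns a dict with "color" (420x560x3 uint8, red, green, blue), "camera_matrix" (3x3 intrinsics, pixels), "eye" and "attitude" of the camera in the world; the wrist camera has in their place "hand_eye" (4x4, takes a point from camera to tool coordinates, whose origin is the TCP and whose axes are the flange's). Camera axes: x right, y up, looking along -z (the intrinsics and any distortion apply to the point x, -y, -z); pixel columns grow to the right and rows downward; lengths in m; the calibration is good to about 2 mm. The wrist camera is an equidistant fisheye: a pixel r from the principal point sees the ray r / f radians off the axis. A picture is of the moment at which its call begins: read the wrist's pose just before it. There is no depth.
- job.job_done(): hands the job in; it is judged then, once.
The state is a dict: "clock": time; "joint_pos": joint angles; "joint_vel": joint speeds; "tau": joint torques, N m; "eef_pos": TCP position; "tool_rot": TCP orientation; "ft_force": force on the tool from outside, world axes, zero at the start; "ft_torque": the same for the moment, N m; "grip_width": finger opening in m; "grasp_force": force on a finger pad.
Only numpy, scipy, OpenCV 4.12 (cv2) and the standard library are available. Lean on these libraries where they do the work, as an engineer would, in place of code of your own. Each camera call takes 0.05 s, during which the arm holds its last target. There are 200 camera calls.

## Task

The small two-plate mould on the bench is still clipped shut with a finished strip inside. Slide the retaining clip off its right side and leave it on the bench clear of the mould; then take the steel pry wedge by its heel and push it, thin end first, along the mould's front flange into the pry slot until the upper half has just lifted clear of the lower half, about 3 mm and never more than 5 mm, or the strip's leads bend. Finish while still gripping the wedge in the slot, the upper half resting on the wedge alone, so that a colleague can draw out the strip; leave the other things on the bench where they are.

Things in the scene. Friction and masses are not known exactly. Their poses are not given: they have to be found in the camera images.
- mould: Lower half of the mould, fixed: dark steel plate, x = -95..+55, y = -75..+75, z = 0..22 mm in its own frame. Origin on the bench under the middle of the upper half; x points from the mould's front (slot side, nearest the robot) to its back, y left, z up. Its top is bare at x = -95..-55 (front flange, where the wedge slides). Side grooves 22 mm deep, z = 7..14.5. A strip end sticks out 30 mm on the left.
- mould_upper: Upper half: bright steel plates 110 (x) x 150 (y) x 18 mm, about 0.7 kg (varies), origin and axes as the mould's when shut: x = -55..+55, y = -75..+75, z = 22..40 mm; the tips of four leader pins, on which it slides straight up without tilting, stand at z = 44. The pry slot is a notch in its underside, open at the front face x = -55: 34 wide about y = 0, 62 deep, 8 high (z = 22..30 mm).
- slot (a point): Middle of the pry slot's mouth at flange level: x = -55, y = 0, z = 22 mm in the mould's frame. The mould's x axis points into the slot.
- mould_lift (a joint): Lift of the upper half, m: 0 = shut, grows as it rises; its weight lowers it again. The wedge lifts it by the slot's upper front edge: with the wedge flat on the flange and its tip d mm past the slot's mouth, the lift is 0.15 x (d - 26.7) mm, so nothing up to d = 27 and 3 mm at d = 47 mm. Once it lifts, pushing takes about 8 to 20 N, more if you also press down.
- clip: Retaining clip, C-shaped, aluminium, 0.12 kg, standing on the bench at the mould's right side. Origin under the middle of its upright back: 36 (x) x 14 (y) x 48 mm high. Two jaws 5 mm thick reach to y = +29 mm: one over the upper half (z = 41.5..46.5), one in the groove (z = 8..13), with a little play. Pull it straight along its -y, 35 mm or more, to free it.
- clip_tab (a point): Middle of the clip's black pull tab, straight above the clip's origin at z = 59 mm: 30 mm (clip's x) x 12 mm (clip's y), z = 47..71 mm; grasp it here from above.
- wedge: Dark, blackened steel pry wedge, 120 mm long, 26 wide, 0.32 kg, flat on the bench. Origin at the centre of its flat underside; x points along it to the thin tip at x = +60, z up. The ramp is 4 mm thick at the tip and 16 at x = -20 mm (slope 0.15); x = -20..-60 mm is the heel, a block 40 long, 26 wide and 30 mm high, to grip across its width.
- wedge_tip (a point): Middle of the lower edge of the wedge's thin tip (the wedge's x = +60 mm, z = 0).
- gauge_block: Bystander: flat light-grey gauge block 32 x 60 x 14 mm, no taper; origin under its centre. Leave it.
- stapler: Bystander: small stapler 114 x 29 x 38 mm; origin under its centre. Leave it.
- loupe: Bystander: black eye loupe, 39 mm across, 31 mm high; origin under its centre. Leave it.
- tweezers: Bystander: steel tweezers 14 x 125 x 10 mm; origin under its centre. Leave it.
Not all that is in view belongs to the job. What is meant by the wedge is not blue or yellow, and is the larger of those in its own colour.

How it is judged:
By the outcome, as a careful person would: the job done as asked, in the order asked, and still so for the second after the job is handed in, while the arm keeps its last pose, push and grip.
It also fails if it takes over 53 s, if anything falls off the work surface, if the arm or the gripper's body presses on something with over 40 N, if the wrist force passes 120 N, or if a joint passes its speed limit or range.

## Working session

There is one attempt and no reset: what is moved stays moved. The work goes in short steps, Python scripts to look and compute and a tool call to move; the robot and the scene stay as the last step left them, time stands still between calls to the robot, and variables do not carry over. Pictures are saved under pics/ and viewed, at most 10 in all, crops included, and the job is handed in when it is done.

Besides the shell and the picture viewer there is one more tool, called after "Emit:" in YAML: its name, and indented under it one key for each argument. move_arm: Moves the arm, as the interface text tells. Its arguments: {"type":"object","properties":{"moves":{"type":"array","items":{"type":"array","items":{"type":"array","items":{"type":"number"}}}}},"required":["moves"]}

```bash
mkdir -p pics
cat > h.py <<'E'
import numpy as np, cv2
from workcell import monitor, vision, job
from scipy.spatial.transform import Rotation as R
def snap(name, fn):
    o=monitor.get_obs(); c=vision.camera(name); 
    cv2.imwrite(f'pics/{fn}.png', c['color'][:,:,::-1])
    np.savez(f'pics/{fn}.npz', pos=o['eef_pos'], rot=o['tool_rot'], **{k:v for k,v in c.items()})
    return c
E
python3 - <<'E'
from h import *
for n in ['scene','side']:
    c=snap(n,n+'0')
    print({k:(v if k!='color' else 0) for k,v in c.items()})
c=snap('wrist','wrist0'); print({k:(v if k!='color' else 0) for k,v in c.items()}); print(monitor.get_obs())
E
```

```text
{'color': 0, 'camera_matrix': array([[427.19315721,   0.        , 274.42372616],
       [  0.        , 427.19315721, 206.61268445],
       [  0.        ,   0.        ,   1.        ]]), 'eye': array([-0.21769351,  0.57916392,  0.90224451]), 'attitude': array([-0.17140955,  0.36820398,  0.83715447, -0.36635636])}
{'color': 0, 'camera_matrix': array([[544.72479359,   0.        , 279.33586114],
       [  0.        , 544.72479359, 215.98389941],
       [  0.        ,   0.        ,   1.        ]]), 'eye': array([ 0.1216101 , -1.22582076,  1.2450965 ]), 'attitude': array([ 0.39463529, -0.05507666, -0.13645186,  0.90697874])}
{'color': 0, 'camera_matrix': array([[325.1922621 ,   0.        , 278.19860559],
       [  0.        , 325.1922621 , 208.22764659],
       [  0.        ,   0.        ,   1.        ]]), 'hand_eye': array([[-3.67183497e-04,  9.45398505e-01,  3.25916449e-01,
         8.38909204e-02],
       [ 9.99999926e-01,  3.84990803e-04,  9.86062515e-06,
         6.95704259e-04],
       [-1.16152615e-04,  3.25916429e-01, -9.45398576e-01,
        -1.41789252e-01],
       [ 0.00000000e+00,  0.00000000e+00,  0.00000000e+00,
         1.00000000e+00]])}
{'clock': 0.15, 'joint_pos': array([-1.24403785e+00,  2.41263195e-01,  4.00234906e-03,  1.33519001e+00,
        3.56095469e-05,  1.57083685e+00]), 'joint_vel': array([ 0.00041391, -0.00190001,  0.0034488 ,  0.00152887, -0.00030284,
        0.0016458 ]), 'tau': array([ 3.52000507e-04, -3.72635078e+01,  2.52638912e+01,  1.24071079e-02,
        3.97011559e-05,  2.28934056e-05]), 'eef_pos': array([ 0.16034007, -0.47307561,  0.23059387]), 'tool_rot': array([ 9.86686234e-01,  1.62633302e-01, -1.17006501e-04, -8.19142970e-04]), 'ft_force': array([0.71726503, 0.54056724, 0.32917319]), 'ft_torque': array([ 0.01397544, -0.04834409, -0.04750922]), 'grasp_force': 0.0, 'grip_width': 0.08490856778701793}
```

View pics/scene0.png

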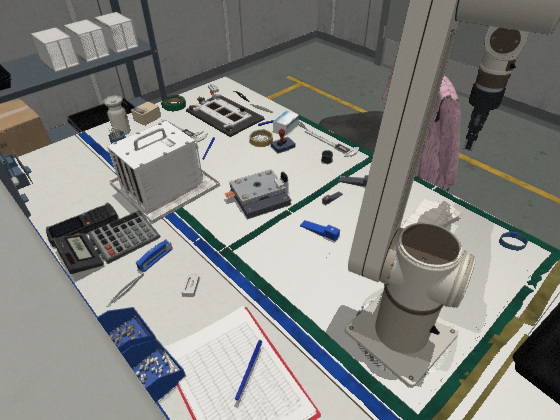

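View pics/side0.png

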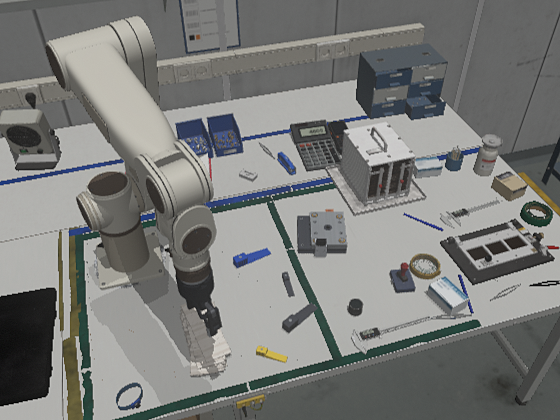

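Scene picture: the mould is at (260,192), with its clip at (284,180) on the right side. The blue wedge is at (320,230) and dark things are at (333,198) and (352,181).
Side picture, wedge candidates: blue (252,257), yellow (270,353), small dark (287,283) and larger dark (298,317). The larger dark one fits, because it is neither blue nor yellow and is the larger of the two dark ones. I'll confirm it in a crop.

Run:
```python
import cv2
a=cv2.imread('pics/side0.png')
cv2.imwrite('pics/side0c.png',cv2.resize(a[198:338,225:365],None,fx=4.2,fy=4.2,interpolation=cv2.INTER_CUBIC))
```

```text
(no output)
```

View pics/side0c.png

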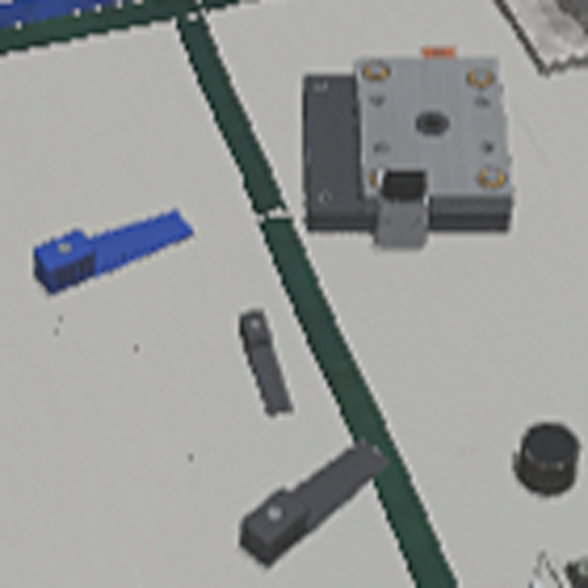

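The crop confirms that the larger dark wedge (heel ~(275,520), tip ~(375,452)) is the one meant; the small dark one at (265,365) is a decoy. The clip's tab is at (404,185). Next I'll do coarse pose fits.

```bash
cat >> h.py <<'E'
from scipy.optimize import least_squares
def proj(P, d):
    P=np.atleast_2d(P).astype(float); K=d['camera_matrix']
    if 'eye' in d:
        p=R.from_quat(d['attitude']).inv().apply(P-d['eye']); q=p*[1,-1,-1]
        return (q[:,:2]/q[:,2:])*K[0,0]+K[:2,2]
    H=d['hand_eye']; t=R.from_quat(d['rot']).inv().apply(P-d['pos'])
    p=(t-H[:3,3])@H[:3,:3]; q=p*[1,-1,-1]
    r=np.hypot(q[:,0],q[:,1]); th=np.arctan2(r,q[:,2])
    return q[:,:2]/r[:,None]*(th*K[0,0])[:,None]+K[:2,2]
def world(pose, pts):
    x,y,a=pose; pts=np.atleast_2d(pts)/1000.
    c,s=np.cos(a),np.sin(a)
    return np.c_[x+c*pts[:,0]-s*pts[:,1], y+s*pts[:,0]+c*pts[:,1], pts[:,2]]
def fit(pts, pix, d, x0):
    f=lambda p:(proj(world(p,pts),d)-pix).ravel()
    r=least_squares(f,x0,loss='soft_l1'); return r.x, f(r.x).reshape(-1,2).round(1)
E
python3 - <<'E'
from h import *
d=dict(np.load('pics/side0.npz'))
cr=lambda L:np.array(L,float)/4.2-0.5+0.5/4.2+[225,198]
p,e=fit([(-55,75,40),(55,75,40),(55,-75,40),(-95,75,22),(-95,-75,22),(-95,-75,0),(55,-75,0)],
 cr([(360,60),(497,58),(513,194),(303,75),(306,208),(307,230),(511,230)]),d,[0.5,0,0]); print(p,np.degrees(p[2]),e.tolist()); m=p
p,e=fit([(60,13,4),(60,-13,4),(-60,13,30),(-20,13,30),(-60,-13,30),(-60,-13,0)],
 cr([(358,442),(388,460),(241,525),(283,488),(268,550),(266,566)]),d,[0.4,-0.25,0.5]); print(p,np.degrees(p[2]),e.tolist())
p,e=fit([(-18,-7,48),(18,-7,48),(-18,-7,0),(18,-7,0),(-15,6,71),(15,6,71),(-15,-6,71),(15,-6,71)],cr([(377,205),(427,203),(376,245),(424,247),(383,170),(425,170),(382,182),(424,182)]),d,[m[0],m[1]-.08,m[2]]);print(p,np.degrees(p[2]),e.tolist())
E
```

```text
[ 0.61942328 -0.08243673 -0.30648749] -17.560439647587433 [[-0.8, -1.0], [0.2, -0.5], [0.1, 0.1], [0.5, -0.6], [0.4, 0.7], [0.0, 0.4], [-0.4, 0.5]]
[ 0.43241438 -0.36449167  0.52490557] 30.07487372369406 [[0.3, -0.4], [0.1, 0.3], [-0.5, -0.1], [-0.6, -0.2], [0.2, -0.6], [0.6, 2.1]]
[ 0.56793753 -0.1557462  -0.31024932] -17.77597665374684 [[0.1, -0.3], [0.1, 0.3], [-0.2, 0.9], [0.0, 0.5], [-0.2, -0.3], [-0.2, -0.3], [0.2, -0.3], [0.2, -0.3]]
```

Emit:
move_arm:
  moves:
    - [[0.05,0.035,0,0,60],[0.1,0.07,0,0,60],[0.15,0.105,0,0,60],[0.2,0.14,0,0,60],[0.25,0.175,0,0,60]]

```text
clock: 0.78
eef_pos: [0.4118, -0.2972, 0.2311]
tool_rot: [0.987, 0.163, -0.0, 0.0]
ft_force: [-0.2, -0.9, -0.5]
grip_width: 0.0509
grasp_force: 0.0
```

Run:
```python
from h import *
o=monitor.get_obs(); print(o['clock'],o['joint_pos'].round(3),o['eef_pos'],o['tool_rot'],o['ft_force'])
```

```text
0.775 [-0.625  0.256  0.025  1.34  -0.     2.19 ] [ 0.41179534 -0.29716307  0.23114992] [ 9.86691337e-01  1.62604423e-01 -8.43380667e-05  2.85880282e-05] [-0.17962033 -0.86783901 -0.50729089]
```

Emit:
move_arm:
  moves:
    - [[0.03,0.03,0,10,60],[0.06,0.06,0,20,60],[0.08,0.08,0,30,60],[0.09,0.09,0,40,60],[0.1,0.1,0,50,60]]

```text
clock: 1.4
eef_pos: [0.5108, -0.1977, 0.2307]
tool_rot: [0.824, 0.567, -0.0, -0.0]
ft_force: [-0.2, 0.4, -0.3]
grip_width: 0.0508
grasp_force: 0.0
```

Emit:
move_arm:
  moves:
    - [[0,0,0,10,60],[0,0,0,20,60],[0,0,0,30,60],[0,0,0,40,60],[0,0,0,50,60]]

```text
clock: 2.02
eef_pos: [0.5103, -0.1984, 0.2308]
tool_rot: [0.507, 0.862, -0.0, -0.001]
ft_force: [0.1, 0.4, -0.2]
grip_width: 0.0511
grasp_force: 0.0
```

Emit:
move_arm:
  moves:
    - [[0.01,0.01,0,10,60],[0.02,0.02,0,20,60],[0.03,0.02,0,30,60],[0.03,0.02,0,40,60],[0.03,0.02,0,43.6,60]]

```text
clock: 2.65
eef_pos: [0.5404, -0.1783, 0.2307]
tool_rot: [0.152, 0.988, 0.0, -0.001]
ft_force: [0.5, 0.6, -0.5]
grip_width: 0.0508
grasp_force: 0.0
```

Run:
```python
from h import *
c=snap('wrist','w1')
o=monitor.get_obs(); print(o['clock'],o['joint_pos'].round(3),o['eef_pos'],o['tool_rot'],o['ft_force'])
a=cv2.imread('pics/w1.png'); cv2.imwrite('pics/w1c.png',cv2.resize(a,(784,588),interpolation=cv2.INTER_CUBIC))
```

```text
2.7 [-0.319  0.38   0.198  1.39  -0.    -0.014] [ 0.54031799 -0.17836966  0.23070861] [ 1.51863843e-01  9.88401239e-01  9.35202744e-05 -5.96682113e-04] [ 0.0965322   0.52886428 -0.42284498]
```

View pics/w1c.png

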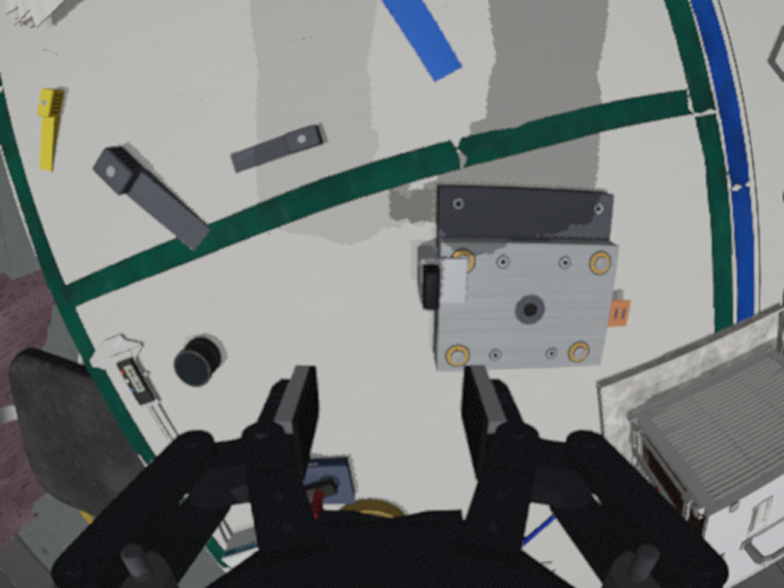

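The wrist view shows the mould at (525,290), the clip tab at (431,286), the target wedge at (150,195), and the small dark decoy at (278,147). I'll enlarge it to refine the poses.

Run:
```python
import cv2, numpy as np
a=cv2.imread('pics/w1.png')
A=cv2.resize(a[98:190,58:158],None,fx=3.8,fy=3.8,interpolation=cv2.INTER_CUBIC)
B=cv2.resize(a[125:272,295:450],None,fx=2.6,fy=2.6,interpolation=cv2.INTER_CUBIC)
o=np.zeros((400,800,3),np.uint8); o[:A.shape[0],:A.shape[1]]=A; o[:B.shape[0],390:390+B.shape[1]]=B
cv2.imwrite('pics/w1d.png',o); print(A.shape,B.shape)
```

```text
(350, 380, 3) (382, 403, 3)
```

View pics/w1d.png

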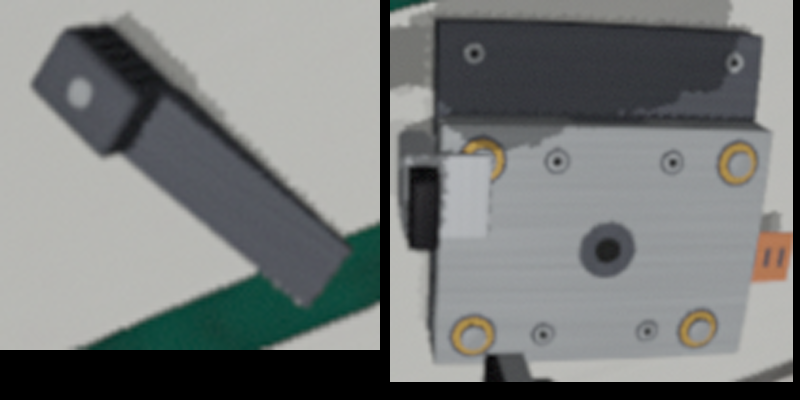

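The left crop gives the wedge heel-top corners: (33,84), (70,30), (140,95) and (104,155), with tip corners (305,306) and (350,255). The right crop shows the flange, the upper half's corners, the tab and the jaw.

Run:
```python
from h import *
d=dict(np.load('pics/w1.npz'))
A=lambda L:(np.array(L,float)+.5)/3.8-.5+[58,98]
B=lambda L:(np.array(L,float)+.5-[390,0])/2.6-.5+[295,125]
for k in range(1):
  m,e=fit([(-95,-75,22),(-95,75,22),(-55,75,40),(55,75,40),(55,-75,40)],B([(436,18),(763,37),(771,131),(738,352),(434,362)]),d,[.619,-.082,-.306]); print('m',m,np.degrees(m[2]),e.tolist())
  w,e=fit([(-60,13,30),(-60,-13,30),(-20,13,30),(-20,-13,30),(60,-13,4),(60,13,4)],A([(70,30),(33,84),(140,95),(104,155),(305,306),(350,255)]),d,[.432,-.364,.525]); print('w',w,np.degrees(w[2]),e.tolist())
  c,e=fit([(-15,-6,71),(-15,6,71),(15,-6,71),(15,6,71),(-18,29,46.5),(18,29,46.5)],B([(410,168),(438,168),(410,248),(438,248),(492,157),(490,239)]),d,[.568,-.156,-.31]); print('c',c,np.degrees(c[2]),e.tolist())
  print('heel',world(w,[-40,0,0]))
  q=monitor.get_obs()['tool_rot']; x=R.from_quat(q).apply([1,0,0]); print('yaw',np.degrees(np.arctan2(x[1],x[0])))
```

```text
m [ 0.61632972 -0.08547767 -0.30405388] -17.421003956384173 [[0.3, 0.4], [0.4, -1.2], [0.9, -0.7], [-0.3, 0.6], [-1.3, 0.8]]
w [ 0.4327121  -0.36230669  0.47921771] 27.45715244806301 [[-0.7, -3.3], [-1.5, -0.7], [1.4, 0.6], [-0.3, 1.5], [0.3, 1.0], [0.3, -0.6]]
c [ 0.56518798 -0.15638553 -0.32525371] -18.63566474712114 [[0.1, 1.5], [1.7, 1.8], [-1.2, -0.2], [0.1, 0.0], [0.4, -2.6], [-1.2, -1.7]]
heel [[ 0.39721786 -0.38075009  0.        ]]
yaw 162.53008799199984
```

Emit:
move_arm:
  moves:
    - [[0.026,0.0225,-0.04,0,60],[0.026,0.0225,-0.09,0,60],[0.026,0.0225,-0.14,0,60],[0.026,0.0225,-0.177,0,60],[0.026,0.0225,-0.177,0,60]]

```text
clock: 3.32
eef_pos: [0.5632, -0.1551, 0.0506]
tool_rot: [0.154, 0.988, 0.0, -0.004]
ft_force: [0.8, 0.1, 0.8]
grip_width: 0.0512
grasp_force: 0.0
```

Emit:
move_arm:
  moves:
    - [[0,0,0,0,25],[0,0,0,0,10],[0,0,0,0,0],[0,0,0,0,0],[0,0,0,0,0]]

```text
clock: 3.95
eef_pos: [0.5685, -0.1565, 0.0569]
tool_rot: [0.154, 0.988, -0.0, 0.003]
ft_force: [0.2, 1.0, 6.0]
grip_width: 0.0102
grasp_force: 62.0
```

Emit:
move_arm:
  moves:
    - [[0,0,0,0,0],[-0.0015,-0.0048,0.001,0,0],[-0.003,-0.0095,0.001,0,0],[-0.0045,-0.0143,0.001,0,0],[-0.006,-0.019,0.001,0,0]]

```text
clock: 4.58
eef_pos: [0.5619, -0.1744, 0.0569]
tool_rot: [0.153, 0.988, 0.001, 0.002]
ft_force: [1.3, 3.9, 6.9]
grip_width: 0.0102
grasp_force: 62.0
```

Emit:
move_arm:
  moves:
    - [[-0.0036,-0.0114,0.001,0,0],[-0.0075,-0.0238,0.001,0,0],[-0.0113,-0.0358,0.001,0,0],[-0.0151,-0.0477,0.001,0,0],[-0.0151,-0.0477,0.001,0,0]]

```text
clock: 5.2
eef_pos: [0.5451, -0.2248, 0.0569]
tool_rot: [0.155, 0.988, -0.001, 0.0]
ft_force: [0.6, -0.1, 5.9]
grip_width: 0.0103
grasp_force: 61.8
```

Emit:
move_arm:
  moves:
    - [[0,0,0,0,50],[0,0,0.001,0,50],[0,0,0.03,0,50],[0,0,0.08,0,50],[0,0,0.12,0,50]]

```text
clock: 5.82
eef_pos: [0.5452, -0.2229, 0.1775]
tool_rot: [0.154, 0.988, -0.0, -0.0]
ft_force: [0.6, -0.3, 0.6]
grip_width: 0.0428
grasp_force: 0.0
```

Run:
```python
from h import *
snap('wrist','w2'); snap('scene','s2'); o=monitor.get_obs(); print(o['eef_pos'],o['ft_force'],o['clock'])
a=cv2.imread('pics/w2.png'); cv2.imwrite('pics/w2c.png',cv2.resize(a,(784,588),interpolation=cv2.INTER_CUBIC))
```

```text
[ 0.54806173 -0.22408054  0.1815997 ] [0.69624182 1.17626268 0.70830056] 5.925
```

View pics/w2c.png

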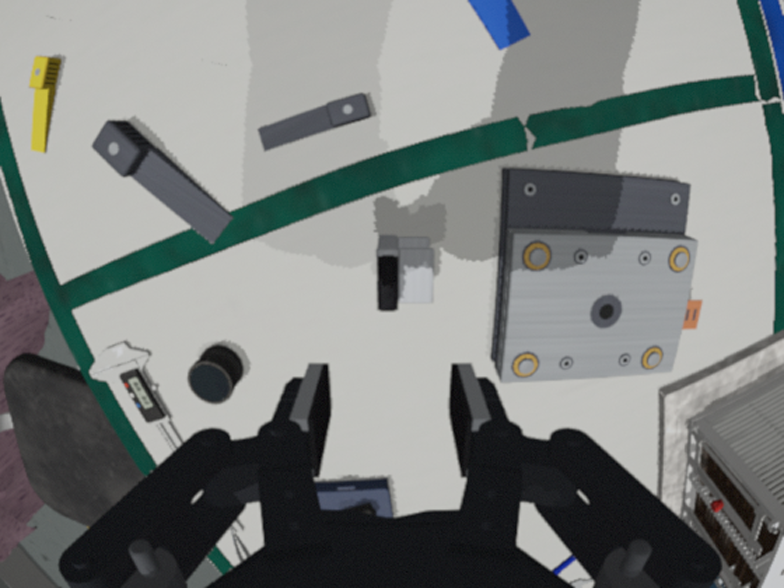

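The clip stands alone at (403,270), clear of the mould, and the upper half is still seated. Now on to the wedge.

Emit:
move_arm:
  moves:
    - [[-0.03,-0.03,0,10,60],[-0.06,-0.065,0,20,60],[-0.1,-0.1,0,30,60],[-0.13,-0.13,-0.02,40,60],[-0.145,-0.15,-0.04,46,60]]

```text
clock: 6.55
eef_pos: [0.3981, -0.3737, 0.135]
tool_rot: [-0.246, 0.969, 0.0, -0.001]
ft_force: [0.1, 0.6, 0.5]
grip_width: 0.0517
grasp_force: 0.0
```

Emit:
move_arm:
  moves:
    - [[0,0,0,0,60],[0,0,0,0,60]]

```text
clock: 6.8
eef_pos: [0.4005, -0.3723, 0.136]
tool_rot: [-0.244, 0.97, 0.0, -0.0]
ft_force: [0.6, 0.0, -0.5]
grip_width: 0.0515
grasp_force: 0.0
```

Run:
```python
from h import *
snap('wrist','w3'); o=monitor.get_obs(); print(o['eef_pos'],o['ft_force'],o['clock'],o['joint_pos'])
x=R.from_quat(o['tool_rot']).apply([1,0,0]); print('yaw',np.degrees(np.arctan2(x[1],x[0])))
a=cv2.imread('pics/w3.png'); cv2.imwrite('pics/w3c.png',cv2.resize(a[30:310,80:460],None,fx=2,fy=2,interpolation=cv2.INTER_CUBIC))
```

```text
[ 0.4010773  -0.37234499  0.13651954] [-0.05344411  0.1064359   0.02325123] 6.85 [-7.48396237e-01  3.90644210e-01 -3.80354023e-02  1.14182318e+00
  2.35448858e-04 -1.24291239e+00]
yaw -151.66630793364257
```

View pics/w3c.png

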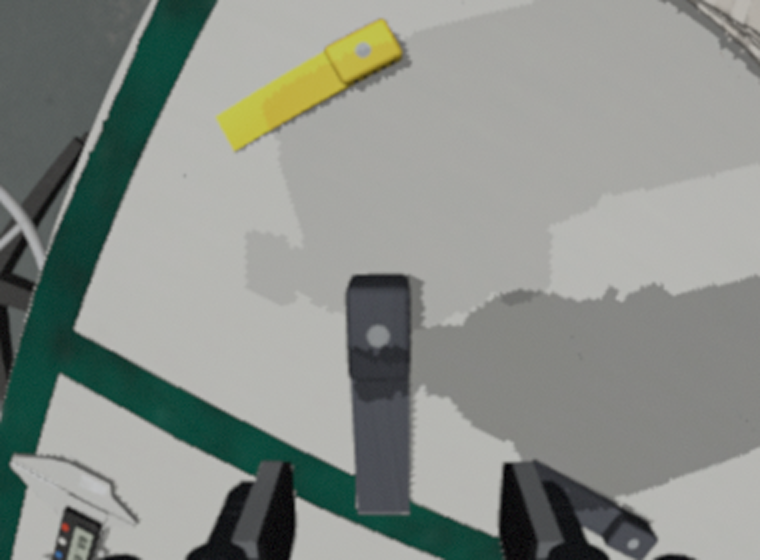

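The target wedge is centred: its heel top spans (349..409, 286..380) and its tip edge is at y=513.

Run:
```python
from h import *
d=dict(np.load('pics/w3.npz'))
A=lambda L:(np.array(L,float)+.5)/2-.5+[80,30]
w,e=fit([(-60,-13,30),(-60,13,30),(-20,-13,30),(-20,13,30),(60,-13,4),(60,13,4),(-60,-13,0),(-60,13,0)],A([(349,286),(409,286),(351,380),(409,380),(356,513),(410,513),(354,275),(405,275)]),d,[.432,-.364,.525]); print('w',w,np.degrees(w[2]),e.tolist())
print('heel',world(w,[-40,0,0]), 'shift',world(w,[-40,0,0])-d['pos'],'turn',np.degrees(w[2])-28.33)
d=dict(np.load('pics/w2.npz'))
m,e=fit([(-95,-75,22),(-95,75,22),(-55,75,40),(55,75,40),(55,-75,40)],(np.array([(502,168),(690,181),(697,237),(672,371),(502,381)])+.5)/1.4-.5,d,[.619,-.082,-.306]); print('m',m,np.degrees(m[2]),e.tolist())
```

```text
w [ 0.43208787 -0.36398112  0.49518481] 28.371999650820268 [[-1.8, 0.1], [1.5, -0.1], [-1.5, 1.0], [1.3, 0.9], [0.4, 0.3], [-0.4, 0.3], [-1.7, -1.9], [2.7, -2.0]]
heel [[ 0.39689263 -0.38298889  0.        ]] shift [[-0.00359189 -0.01065041 -0.1360154 ]] turn 0.04199965082026935
m [ 0.61597036 -0.08600598 -0.29083108] -16.663393150499505 [[2.2, -0.0], [-0.5, -0.5], [0.4, -0.1], [0.0, -0.4], [-2.2, 1.8]]
```

Emit:
move_arm:
  moves:
    - [[-0.004,-0.0107,-0.04,0,60],[-0.004,-0.0107,-0.08,0,60],[-0.004,-0.0107,-0.11,0,60],[-0.004,-0.0107,-0.13,0,60],[-0.004,-0.0107,-0.13,0,60]]

```text
clock: 7.48
eef_pos: [0.3965, -0.3818, 0.0052]
tool_rot: [-0.245, 0.969, 0.001, -0.001]
ft_force: [0.7, 0.6, 1.0]
grip_width: 0.0513
grasp_force: 0.0
```

Emit:
move_arm:
  moves:
    - [[0,0,0,0,45],[0,0,0,0,30],[0,0,0,0,20],[0,0,0,0,10],[0,0,0,0,0]]

```text
clock: 8.1
eef_pos: [0.3976, -0.384, 0.0081]
tool_rot: [-0.245, 0.97, -0.001, 0.001]
ft_force: [-0.4, 2.4, 6.2]
grip_width: 0.0251
grasp_force: 59.9
```

Emit:
move_arm:
  moves:
    - [[0,0,0.02,0,0],[0,0,0.05,0,0],[0,0.01,0.08,-3,0],[0.005,0.035,0.1,-8,0],[0.01,0.07,0.11,-14,0]]

```text
clock: 8.72
eef_pos: [0.4068, -0.3138, 0.1176]
tool_rot: [-0.122, 0.993, -0.001, 0.001]
ft_force: [0.2, -0.0, -2.8]
grip_width: 0.0249
grasp_force: 59.4
```

Emit:
move_arm:
  moves:
    - [[0.005,0.04,0,-6,0],[0.01,0.08,0,-12,0],[0.015,0.12,0,-18,0],[0.02,0.16,0,-24,0],[0.025,0.2,0,-28,0]]

```text
clock: 9.35
eef_pos: [0.4309, -0.1122, 0.1162]
tool_rot: [0.121, 0.993, -0.0, -0.0]
ft_force: [0.7, -0.4, -1.7]
grip_width: 0.0246
grasp_force: 59.4
```

Emit:
move_arm:
  moves:
    - [[0.003,0.03,0,-2,0],[0.006,0.055,-0.01,-4,0],[0.008,0.072,-0.03,-4,0],[0.01,0.08,-0.05,-4,0],[0.01,0.08,-0.055,-4,0]]

```text
clock: 9.98
eef_pos: [0.4399, -0.0329, 0.0601]
tool_rot: [0.153, 0.988, -0.0, -0.002]
ft_force: [0.1, -0.1, -2.2]
grip_width: 0.0247
grasp_force: 59.3
```

Emit:
move_arm:
  moves:
    - [[0,0,0,0,0],[0,0,0,0,0]]

```text
clock: 10.22
eef_pos: [0.442, -0.034, 0.062]
tool_rot: [0.154, 0.988, -0.0, 0.001]
ft_force: [1.4, -0.1, -2.6]
grip_width: 0.0247
grasp_force: 59.3
```

Run:
```python
from h import *
snap('wrist','w4'); o=monitor.get_obs(); print(o['eef_pos'],o['ft_force'],o['clock'],o['joint_pos'],o['grip_width'])
x=R.from_quat(o['tool_rot']).apply([1,0,0]); print('yaw',np.degrees(np.arctan2(x[1],x[0])))
a=cv2.imread('pics/w4.png'); cv2.imwrite('pics/w4c.png',cv2.resize(a[:,:],None,fx=1.4,fy=1.4,interpolation=cv2.INTER_CUBIC))
```

```text
[ 0.44205105 -0.03394955  0.06208914] [ 0.33095317  0.17779333 -3.97564856] 10.275 [-7.65802970e-02  2.85640118e-01 -4.17633460e-01  8.65920600e-01
 -1.01243694e-04  2.32806229e-01] 0.02468139941182102
yaw 162.27344088824896
```

View pics/w4c.png

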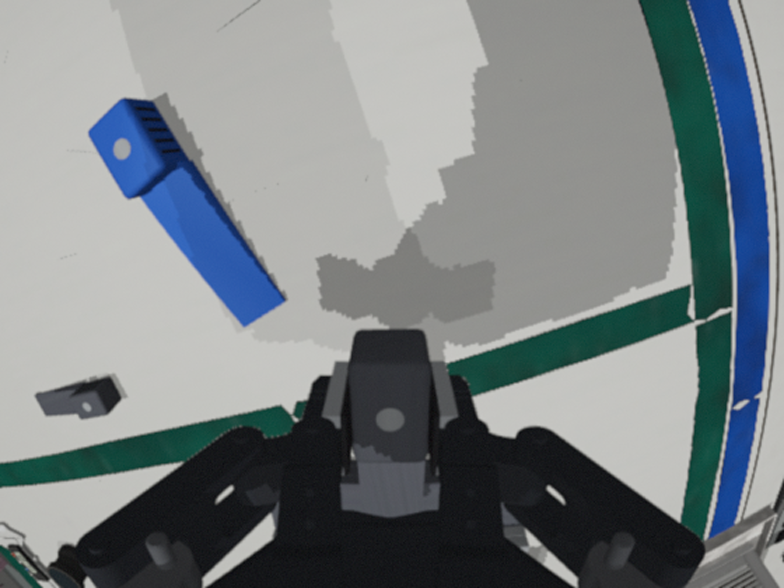

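The wrist camera shows the wedge held straight between the pads, but the gripper hides the mould. I'll refine the mould pose from the earlier pictures, using its four pins and centre hole, and check the wedge against the slot from the fixed cameras.

Run:
```python
from h import *
D={k:dict(np.load(f'pics/{k}.npz')) for k in ['w1','w2','side0']}
B=lambda L:(np.array(L,float)+.5-[390,0])/2.6-.5+[295,125]
C=lambda L:(np.array(L,float)+.5)/1.4-.5
S=lambda L:np.array(L,float)/4.2-0.5+0.5/4.2+[225,198]
ob={'w1':(B([(608,250),(738,163),(483,160),(697,328),(473,335),(436,18),(763,37),(771,131),(738,352),(434,362)]),range(10)),
 'w2':(C([(606,311),(680,259),(537,256),(652,357),(525,365),(502,168),(690,181),(697,237),(672,371),(502,381)]),range(10)),
 'side0':(S([(432,123),(375,71),(480,77),(492,178),(303,75),(306,208),(497,58),(513,194)]),[0,1,3,4,5,6,8,9])}
def run(ks):
    def f(p):
        a,b=p[3:]
        P=np.array([(0,0,40),(-a,b,44),(-a,-b,44),(a,b,44),(a,-b,44),(-95,-75,22),(-95,75,22),(-55,75,40),(55,75,40),(55,-75,40)])
        return np.concatenate([(proj(world(p[:3],P[list(ob[k][1])]),D[k])-ob[k][0]).ravel() for k in ks])
    r=least_squares(f,[.617,-.085,-.3,40,58],loss='soft_l1'); return r.x,f(r.x).reshape(-1,2).round(1).tolist()
for ks in [['w1'],['w2'],['side0'],['w1','w2'],['w1','w2','side0']]:
    x,e=run(ks); print(ks,x.round(4),np.degrees(x[2]).round(2),'slot',world(x[:3],[-55,0,0])[0].round(4)); print(e if len(ks)==1 else '')
sc=snap('scene','s4'); sd=snap('side','d4')
a=cv2.imread('pics/s4.png');b=cv2.imread('pics/d4.png')
A=cv2.resize(a[160:235,210:310],None,fx=4,fy=4,interpolation=cv2.INTER_CUBIC);Bm=cv2.resize(b[195:270,265:365],None,fx=4,fy=4,interpolation=cv2.INTER_CUBIC)
cv2.imwrite('pics/m4.png',np.hstack([A,Bm]))
```

```text
['w1'] [ 0.616  -0.0856 -0.3058 39.5907 56.6648] -17.52 slot [ 0.5635 -0.069   0.    ]
[[-1.1, -0.9], [-0.4, 0.5], [0.3, 0.2], [5.6, 0.6], [0.2, 0.4], [0.2, -0.1], [0.3, -1.4], [0.8, -0.9], [-0.5, 0.5], [-1.6, 0.5]]
['w2'] [ 0.6158 -0.0862 -0.2962 39.4656 57.0288] -16.97 slot [ 0.5632 -0.0701  0.    ]
[[-1.2, -0.9], [-0.4, -0.3], [-0.1, 0.5], [6.1, 0.2], [0.6, 0.4], [2.5, -0.6], [-0.3, -0.2], [0.4, 0.2], [-0.4, -0.2], [-2.7, 1.4]]
['side0'] [ 0.6177 -0.0847 -0.315  40.9298 55.378 ] -18.05 slot [ 0.5654 -0.0676  0.    ]
[[-0.2, 0.5], [0.1, 0.0], [0.4, -1.2], [-0.3, -0.8], [0.6, 32.8], [-0.3, -31.9], [0.2, 0.1], [-0.4, 0.9]]
['w1', 'w2'] [ 0.6158 -0.0858 -0.3008 39.5001 56.8881] -17.24 slot [ 0.5633 -0.0695  0.    ]

['w1', 'w2', 'side0'] [ 0.6159 -0.0858 -0.3011 39.584  56.8711] -17.25 slot [ 0.5634 -0.0695  0.    ]
```

View pics/m4.png

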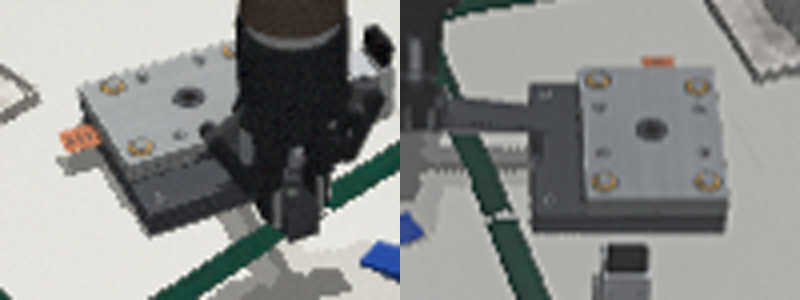

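The side crop shows the wedge hovering in line over the flange, with its tip edge at (549,108–131) in the montage. The scene view is mostly hidden by the hand. I'll use the tip to tie the side camera to the arm.

Run:
```python
from h import *
d=dict(np.load('pics/side0.npz')); d4=dict(np.load('pics/d4.npz'))
S=lambda L:(np.array(L,float)+.5)/4-.5+[265-100,195]
P=[(0,0,40),(-39.5,57,44),(-39.5,-57,44),(39.5,-57,44),(-95,75,22),(-95,-75,22),(55,75,40),(55,-75,40),(55,-75,22)]
pix=S([(652,129),(597,79),(604,181),(708,180),(529,85),(531,207),(714,67),(727,200),(728,206)])
m,e=fit(P[:8],pix[:8],d4,[.617,-.085,-.3]); print('m',m,np.degrees(m[2]),e.tolist(),'slot',world(m,[-55,0,0])[0])
w=np.array([.4421,-.0340,np.radians(-17.73)])
tipc=world(w,[(100,13,58),(100,-13,58),(100,-13,54),(0,13,84)]); 
tipc=world(w,[(100,13,58),(100,-13,58),(100,-13,54)]); print('pred tip',((proj(tipc,d4)-[165,195]+.5)*4-.5).round(1).tolist())
mm=np.array([.6160,-.0857,np.radians(-17.4)])
for q in (mm,m):
  c,s=np.cos(q[2]),np.sin(q[2]); v=w[:2]-q[:2]; print('TCP in mould',c*v[0]+s*v[1],-s*v[0]+c*v[1])
```

```text
m [ 0.61790032 -0.08445955 -0.30809253] -17.652401505610058 [[-0.3, 0.5], [0.4, -0.2], [-0.1, -0.6], [-0.4, -0.2], [0.1, -0.5], [0.2, 2.0], [-0.1, 0.1], [0.2, -0.1]] slot [ 0.56549006 -0.06778127  0.        ]
pred tip [[546.5, 107.7], [547.1, 130.6], [547.0, 134.3]]
TCP in mould -0.18140280208862025 -0.0026689687890419575
TCP in mould -0.18282396881206162 -0.005226359905831271
```

Emit:
move_arm:
  moves:
    - [[0.0013,0.004,-0.01,0.2,0],[0.0013,0.004,-0.02,0.2,0],[0.0013,0.004,-0.027,0.2,0],[0.0013,0.004,-0.03,0.2,0],[0.0013,0.004,-0.03,0.2,0]]

```text
clock: 11.0
eef_pos: [0.4425, -0.0294, 0.031]
tool_rot: [0.152, 0.988, -0.0, -0.0]
ft_force: [0.2, 0.2, -2.9]
grip_width: 0.0251
grasp_force: 59.4
```

Emit:
move_arm:
  moves:
    - [[0,0,-0.001,0,0],[0,0,-0.002,0,0],[0,0,-0.002,0,0],[0,0,-0.002,0,0]]

```text
clock: 11.5
eef_pos: [0.443, -0.0295, 0.0297]
tool_rot: [0.152, 0.988, 0.0, 0.0]
ft_force: [-0.5, -0.6, -0.5]
grip_width: 0.0249
grasp_force: 59.8
```

Emit:
move_arm:
  moves:
    - [[0.0067,-0.0021,-0.0005,0,0],[0.0134,-0.0042,-0.0005,0,0],[0.02,-0.0063,-0.0005,0,0],[0.0267,-0.0084,-0.0005,0,0],[0.0286,-0.009,-0.0005,0,0]]

```text
clock: 12.12
eef_pos: [0.4721, -0.0385, 0.0293]
tool_rot: [0.152, 0.988, 0.0, 0.0]
ft_force: [-6.9, 1.6, 8.2]
grip_width: 0.0245
grasp_force: 60.8
```

Emit:
move_arm:
  moves:
    - [[0.0038,-0.0012,0,0,0],[0.0076,-0.0024,0,0,0],[0.0114,-0.0036,0,0,0],[0.0114,-0.0036,0,0,0]]

```text
clock: 12.62
eef_pos: [0.4834, -0.0421, 0.0295]
tool_rot: [0.152, 0.988, 0.0, 0.0]
ft_force: [-5.2, 2.1, 8.3]
grip_width: 0.0247
grasp_force: 61.0
```

Emit:
move_arm:
  moves:
    - [[0,0,0.0015,0,0],[0.0029,-0.0009,0.0015,0,0],[0.0057,-0.0018,0.0015,0,0],[0.0057,-0.0018,0.0015,0,0]]

```text
clock: 13.12
eef_pos: [0.4892, -0.0441, 0.0301]
tool_rot: [0.152, 0.988, -0.0, 0.0]
ft_force: [0.4, 0.0, -2.2]
grip_width: 0.0249
grasp_force: 59.5
```

Emit:
move_arm:
  moves:
    - [[0.0019,-0.0006,0,0,0],[0.0038,-0.0012,0,0,0],[0.0038,-0.0012,0,0,0]]

```text
clock: 13.5
eef_pos: [0.4925, -0.0451, 0.0302]
tool_rot: [0.152, 0.988, -0.0, 0.0]
ft_force: [0.1, -0.1, -2.5]
grip_width: 0.0249
grasp_force: 59.4
```

Emit:
move_arm:
  moves:
    - [[0.0019,-0.0006,0,0,0],[0.0038,-0.0012,0,0,0],[0.0038,-0.0012,0,0,0]]

```text
clock: 13.88
eef_pos: [0.4953, -0.046, 0.0301]
tool_rot: [0.152, 0.988, 0.0, -0.001]
ft_force: [-1.9, 0.7, -2.0]
grip_width: 0.0247
grasp_force: 59.8
```

Emit:
move_arm:
  moves:
    - [[0,0,-0.0005,0,0],[0.0019,-0.0006,-0.0005,0,0],[0.0019,-0.0006,-0.0005,0,0]]

```text
clock: 14.25
eef_pos: [0.4956, -0.0462, 0.0301]
tool_rot: [0.152, 0.988, 0.0, -0.002]
ft_force: [-7.7, 2.4, 6.6]
grip_width: 0.0247
grasp_force: 60.7
```

Emit:
move_arm:
  moves:
    - [[0.0019,-0.0006,0,0,0],[0.0038,-0.0012,0,0,0],[0.0038,-0.0012,0,0,0]]

```text
clock: 14.62
eef_pos: [0.496, -0.0464, 0.03]
tool_rot: [0.151, 0.988, 0.001, -0.005]
ft_force: [-15.4, 4.9, 15.4]
grip_width: 0.0247
grasp_force: 61.8
```

Emit:
move_arm:
  moves:
    - [[0.0019,-0.0006,0,0,0],[0.0038,-0.0012,0,0,0],[0.0038,-0.0012,0,0,0]]

```text
clock: 15.0
eef_pos: [0.4992, -0.0472, 0.03]
tool_rot: [0.151, 0.988, 0.001, -0.006]
ft_force: [-17.5, 6.5, 16.8]
grip_width: 0.0245
grasp_force: 61.8
```

Emit:
move_arm:
  moves:
    - [[0.0019,-0.0006,0.001,0,0],[0.0038,-0.0012,0.001,0,0],[0.0057,-0.0018,0.001,0,0],[0.0057,-0.0018,0.001,0,0]]

```text
clock: 15.5
eef_pos: [0.5057, -0.0496, 0.03]
tool_rot: [0.152, 0.988, 0.001, -0.005]
ft_force: [-14.5, 4.0, 8.8]
grip_width: 0.025
grasp_force: 60.6
```

Run:
```python
from h import *
snap('side','d5'); snap('scene','s5'); o=monitor.get_obs(); print(o['eef_pos'],o['ft_force'],o['tool_rot'],o['clock'])
a=cv2.imread('pics/d4.png',0).astype(np.float32)
# sub-pixel image shift of the back-right part of the upper half since before the push
for n in ['side0','d5']:
  b=cv2.imread(f'pics/{n}.png',0).astype(np.float32)
  for (r0,r1,c0,c1) in [(211,246,314,346)]:
    print(n,cv2.phaseCorrelate(a[r0:r1,c0:c1],b[r0:r1,c0:c1],cv2.createHanningWindow((c1-c0,r1-r0),cv2.CV_32F)))
d=dict(np.load('pics/d4.npz')); print('px per 3mm lift',proj([[.617,-.085,.043]],d)-proj([[.617,-.085,.040]],d))
```

```text
[ 0.50571435 -0.04956847  0.03002784] [-13.16940557   4.86545223   8.50212981] [ 1.51533168e-01  9.88438467e-01  6.50964640e-04 -5.16456383e-03] 15.6
side0 ((-0.005872170801232812, 0.010677937573074558), 1.0428685194088354)
d5 ((0.1343360696889082, -0.5544161617763699), 1.0624829224414296)
px per 3mm lift [[ 0.04942077 -0.67953456]]
```

```bash
cat > lift.py <<'E'
from h import *
import sys
n=sys.argv[1]; snap('side',n); o=monitor.get_obs(); print(o['eef_pos'].round(4),o['ft_force'].round(1),o['clock'])
z=R.from_quat(o['tool_rot']).apply([0,0,1]); print('tool z along mould x,y (mrad)',1e3*(z[:2]@[.954,-.3]),1e3*(z[:2]@[.3,.954]))
print('push since onset mm',1e3*((o['eef_pos'][:2]-[.4955,-.0461])@[.954,-.3]))
a=cv2.imread('pics/d4.png',0).astype(np.float32); b=cv2.imread(f'pics/{n}.png',0).astype(np.float32)
# ECC translation on the upper half's top face; 0.227 px per mm of lift
m=np.zeros(a.shape,np.uint8); cv2.fillConvexPoly(m,np.array([(318,216),(342,215),(344,241),(320,241)]),255)
for s in (3,5):
  cc,W=cv2.findTransformECC(a,b,np.eye(2,3,dtype=np.float32),cv2.MOTION_TRANSLATION,(3,200,1e-6),m,s); print('ecc',cc,W[:,2],'lift mm',-W[1,2]/.2265)
E
python3 lift.py d6
```

```text
[ 0.5057 -0.0495  0.03  ] [-13.4   5.2   7.9] 15.65
tool z along mould x,y (mrad) -10.44369236809797 -0.29504804606407464
push since onset mm 10.75168857183046
ecc 0.9936072178939727 [ 0.11915602 -0.32196212] lift mm 1.4214662
ecc 0.9966102801488844 [ 0.14666872 -0.31969023] lift mm 1.4114358
```

Emit:
move_arm:
  moves:
    - [[0.0019,-0.0006,0,0,0],[0.0038,-0.0012,0,0,0],[0.0057,-0.0018,0,0,0],[0.0076,-0.0024,0,0,0],[0.0076,-0.0024,0,0,0]]

```text
clock: 16.27
eef_pos: [0.5134, -0.0521, 0.03]
tool_rot: [0.152, 0.988, 0.001, -0.005]
ft_force: [-13.8, 4.6, 7.1]
grip_width: 0.025
grasp_force: 60.6
```

```bash
python3 lift.py d7
```

```text
[ 0.5134 -0.052   0.0301] [-14.    4.9   7.2] 16.325
tool z along mould x,y (mrad) -10.26402643709568 -0.3912120969619313
push since onset mm 18.85245961503978
ecc 0.9872335033241526 [ 0.0781274 -0.5826758] lift mm 2.57252
ecc 0.9941459339989467 [ 0.04211463 -0.6406228 ] lift mm 2.8283567
```

Emit:
move_arm:
  moves:
    - [[0.001,-0.0003,0,0,0],[0.0019,-0.0006,0,0,0],[0.0019,-0.0006,0,0,0],[0.0019,-0.0006,0,0,0]]

```text
clock: 16.82
eef_pos: [0.515, -0.0525, 0.03]
tool_rot: [0.152, 0.988, 0.001, -0.005]
ft_force: [-13.8, 5.2, 7.9]
grip_width: 0.0249
grasp_force: 60.7
```

```bash
python3 lift.py d8
python3 - <<'E'
from h import *
snap('scene','s8')
a=cv2.imread('pics/s8.png');b=cv2.imread('pics/d8.png')
cv2.imwrite('pics/m8.png',np.hstack([cv2.resize(a[160:235,210:310],None,fx=4,fy=4,interpolation=cv2.INTER_CUBIC),cv2.resize(b[195:270,265:365],None,fx=4,fy=4,interpolation=cv2.INTER_CUBIC)]))
E
```

```text
[ 0.515  -0.0525  0.03  ] [-13.4   4.9   8.3] 16.875
tool z along mould x,y (mrad) -10.743558268680259 -0.38320258485371983
push since onset mm 20.556280987839237
ecc 0.989407077895641 [ 0.0358009 -0.5944426] lift mm 2.6244707
ecc 0.9966418235374843 [ 0.03306504 -0.678802  ] lift mm 2.9969184
```

View pics/m8.png

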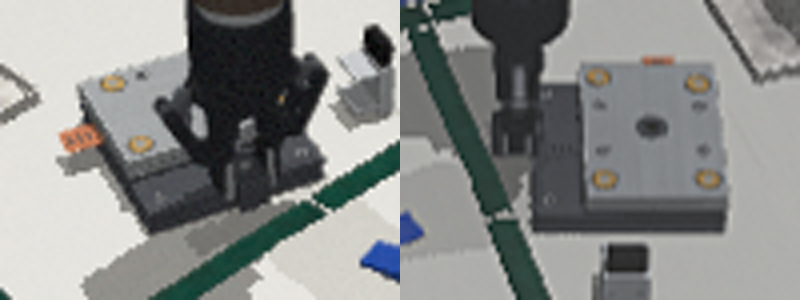

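The wedge is gripped in the slot, the upper half is raised about 3 mm, and the clip stands clear. The force is steady, so I'm handing in.

```bash
python3 -c "
from workcell import job; print(job.job_done())"
```

```text
the job is handed in; nothing more can be done
None
```

The job is handed in at about 17 s: the clip is off and standing clear of the mould, and the wedge is still gripped in the pry slot, holding the upper half up about 3 mm by my estimate from wedge travel and the side camera (no verdict came back).

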